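# Pull down the chaff cabinet's hatch with the hook pole

### The arm

A 6-joint arm with a two-finger parallel gripper is mounted at the origin on a cart in front of the work surface, level with it; the furniture and walls round the work are solid. World frame = base frame: x ahead of the robot, y to its left, z up, the work surface at z = 0. Lengths are in m, angles in rad, forces in N, time in s.
With the tool pointing down it reaches from about 0.35 to 0.85 m from the base axis. Payload 8.1 kg.
Tool frame: the origin (TCP) lies at the very end of the fingers, on their centre line; the grasp point (between the pads) lies 19 mm behind it; z points along the fingers, y is the direction in which the jaws open and shut (so a half turn about z gives the same grasp; the last joint's range is limited). The gripper opens to 93 mm and grips with 3 to 60 N. Pads are 15 mm wide; open, the fingers measure 128 mm over their backs; the gripper's body (75 mm by 188 mm) begins 65 mm behind the grasp point.
Start: joints at [1.066, 0.13, 1.488, -0, 1.523, -0.085], TCP at [0.245, 0.548, 0.219] pointing down, gripper open.
Joint ranges: [-2.96, 2.96], [-0.89, 2.26], [0.02, 2.5], [-1.34, 4.48], [0, 2.73], [-2.66, 2.66]. Speed limits (rad/s): [2.39, 2.39, 2.79, 3.14, 3.14, 3.14].

### API

Orientations are given as a rotation vector (axis times angle).
In Python, from plant import read_state, read_camera, close_job gives the robot as it stands.
- The arm moves only by the tool jog_arm, never from a script. Its argument "motion" is one flat list of numbers, 7 for each row, row after row: the opening, from 0 (shut) to 1 (fully open), then the shift along the tool's x, y, z scaled (see below), then the turn, a rotation vector about the tool's x, y, z scaled (see below). A call has 1 to 8 rows; each row is the pose to reach, as a shift and turn from the pose measured when the call began, along the tool's axes at that moment; what a row does not reach only later rows make up. The controller multiplies each number of a shift by 0.5 m and each number of a turn by 90 degrees. A row lasts 1/10 s, in which the tool goes at most 50 mm and 8.59 degrees, less where a joint would pass 70% of its speed; a pose out of reach is approached as far as the arm can. A call with a number of a shift or a turn outside -1 to 1 is refused whole. A call with a gripper value outside its range is refused whole. The fingers move at their own pace and stop on an object; "grip_force" is the grip in N (left out, the last holds). Time passes only in rows, so rows that repeat a pose let the fingers close. It gives the time, the measured TCP pose, the force and the opening at its end, in the units of the state.
- read_state(): the state, without advancing time (a new reading comes with each control period).
- read_camera(name): name is "scene" or "top" or "wrist"; returns a dict with "frame" (400x640x3 uint8, red, green, blue), "vertical_fov" (degrees; the focal length in pixels is half the picture's height over the tangent of half this angle, whatever the lens; pixels are square), "cx", "cy" (the principal point, pixels), "world_from_camera" (4x4, takes a point from camera to world coordinates); the wrist camera has in their place "hand_eye" (4x4, takes a point from camera to tool coordinates, whose origin is the TCP and whose axes are the flange's). Camera axes: x right, y down, z forward; pixel columns grow to the right and rows downward; lengths in m; the calibration is good to about 2 mm. A picture is of the moment at which its call begins: read the wrist's pose just before it. There is no depth.
- close_job(): hands the job in, once; it reports no verdict.
The state is a dict: "t": time; "q": joint angles; "dq": joint speeds; "joint_torque": joint torques, N m; "tool_pos": TCP position; "orientation": TCP orientation; "force": force on the tool from outside, world axes, zero at the start; "wrist_torque": the same for the moment, N m; "opening": finger opening in m.
Only numpy, scipy, OpenCV 4.12 (cv2) and the standard library are available. Lean on these libraries where they do the work, as an engineer would, in place of code of your own. Each camera call takes 0.05 s, during which the arm holds its last target.

### The job

Take the hook pole from its wooden rest, put its hook down through the brass ring at the top of the chaff cabinet's hatch, and pull the hatch smoothly down until you feel it come home against its hidden stop, then keep a steady pull of about 11 N on it for one second. Never load the ring with more than 20 N, and touch the cabinet and its hatch with nothing but the pole. Unhook, leaving the hatch down, and lay the pole back in both forks of its rest as you found it; leave the rest of the counter as it is.

Things in the scene. Friction and masses are not known exactly. Their poses are not given: they have to be found in the camera images.
- hood: grey sheet-metal chaff cabinet, 190 wide (y), 150 deep (x), 255 mm high, fixed, with a 35 mm high flue stub on its roof. Origin at the centre of its underside, its front faces its own -x. The blue hatch in its front, 168 mm wide and 130 mm high, is hinged along its lower edge. To its left a red hose and a blue frame leg stand beyond world x = 0.56: carry the pole past on the robot's side of them.
- hatch: the hatch. Origin on its hinge line, middle of its lower edge, 110 mm above the counter and 75 mm in front of the cabinet's centre; z up the hatch, y along the hinge, x to its back. Its tilt is 0 upright and grows as the top comes down towards the robot; it starts 0 to 0.2 rad ajar. A friction hinge holds it where it is left (about 2 N at the ring moves it).
- ring_bar (a point): middle of the wire at the ring's front top, which the hook pulls on: in the hatch's frame at x -35.7, z +155.2 mm, 159 mm from the hinge line. A damper resists speed, about 0.12 N here per mm/s, so a fast pull overloads the ring. The hatch meets a hard hidden stop somewhere between 0.42 and 0.57 rad of tilt: its setting cannot be seen, only felt as the pull rises; 2 to 4 mm of over-pull overloads it.
- ring_center (a point): centre of the brass ring (inner diameter 28 mm, round wire 7 mm thick), fixed rigidly to the middle of the hatch's top edge, bent 0.9 rad forward of the hatch plane: with the hatch shut its hole faces up and forward, with the hatch home it lies nearly level. In the hatch's frame (origin hinge, z up the hatch, x to its back) it is at x -22.0, z +144.3 mm. Axes as the hatch's.
- pole: hook pole lying level in the rest, hook down: wooden handle of 22 x 22 mm section, from 110 mm behind to 25 mm in front of the origin, then a steel shank of 9 mm diameter on the same axis, 0.16 kg. Origin on the axis at the place to grip from above (near its balance point, 75 mm above the counter, clear of both forks); x along the pole to the hook, z up.
- hook_mid (a point): middle of the hook's finger: at the shank's end, 130 mm in front of the pole's origin, a round finger of 8 mm diameter is bent straight down, its tip 30 mm below the pole's axis; this point lies 13 mm below the axis. Axes as the pole's.
- rest: wooden rest, base 215 x 75 x 10 mm, fixed; origin on the counter below the place of the pole's origin; x along the pole to the hook. Rear fork 85 mm behind the origin (27 mm wide, takes the handle), front fork 70 mm in front (15 mm wide, takes the shank); both flare open upwards, prongs end about 100 mm above the counter. The pole's axis lies 75 mm above the counter when seated.
- mug: white mug, bystander, leave it alone; origin at its underside
- tray_green: tray of green beans, bystander, leave it alone; origin at its underside
- notebook: blue notebook, bystander, leave it alone; origin at its underside
- cup_bowl_1: white tasting bowl, bystander, leave it alone; origin at its underside

How it is judged:
By the outcome, as a careful person would: the job done as asked, in the order asked, and still so for the second after the job is handed in, with the robot touching nothing.
It also fails if it takes over 72 s, if anything falls off the work surface, if the arm or the gripper's body presses on something with over 40 N, if the wrist force passes 120 N, or if a joint passes its speed limit or range.

## Working session

There is one attempt and no reset: what is moved stays moved. The work goes in short steps, Python scripts to look and compute and a tool call to move; the robot and the scene stay as the last step left them, time stands still between calls to the robot, and variables do not carry over. Pictures are saved under pics/ and viewed, and the job is handed in when it is done.

Besides the shell and the picture viewer there is one more tool, called after "Request:" as a command line: name --argument value ..., lists and objects as JSON in quotes. jog_arm: Moves the arm, as the interface text tells. Its arguments: {"type":"object","properties":{"motion":{"type":"array","items":{"type":"number"}},"grip_force":{"type":"number"}},"required":["motion"]}

```bash
ls; mkdir -p pics; cat > h.py <<'E'
import numpy as np, cv2
from scipy.spatial.transform import Rotation as R
from plant import read_state, read_camera
def tool():
    s=read_state(); T=np.eye(4); T[:3,3]=s["tool_pos"]; T[:3,:3]=R.from_rotvec(s["orientation"]).as_matrix(); return T,s
def cam(n):
    T,s=tool(); c=read_camera(n); f=200/np.tan(np.radians(c["vertical_fov"])/2)
    W=T@np.array(c["hand_eye"]) if n=="wrist" else np.array(c["world_from_camera"])
    return c["frame"],f,c["cx"],c["cy"],W
def ray(c,u,v):
    _,f,cx,cy,W=c; d=W[:3,:3]@np.array([(u-cx)/f,(v-cy)/f,1]); return W[:3,3],d/np.linalg.norm(d)
def onz(c,u,v,z):
    o,d=ray(c,u,v); return o+d*(z-o[2])/d[2]
def proj(c,p):
    _,f,cx,cy,W=c; q=np.linalg.inv(W)@np.append(p,1); return np.array([cx+f*q[0]/q[2],cy+f*q[1]/q[2]])
def tri(rs):
    A=np.zeros((3,3));b=np.zeros(3)
    for o,d in rs:
        P=np.eye(3)-np.outer(d,d);A+=P;b+=P@o
    x=np.linalg.solve(A,b); return x,[np.linalg.norm((np.eye(3)-np.outer(d,d))@(x-o)) for o,d in rs]
def save(c,name): cv2.imwrite("pics/"+name,c[0][:,:,::-1])
E
python3 - <<'E'
from h import *
import pickle
D={}
for n in ["scene","top","wrist"]:
    c=cam(n);D[n]=c;save(c,n+"0.png");print(n,c[1:4],c[4].round(3).tolist())
pickle.dump(D,open("d0.pkl","wb"))
print({k:np.round(v,3).tolist() for k,v in tool()[1].items()})
E
```

```text
pics
scene (np.float64(462.0526115886271), 312.9861920749197, 192.55511207836108) [[-0.587, -0.501, 0.636, -0.53], [-0.809, 0.342, -0.478, 0.796], [0.022, -0.795, -0.606, 1.178], [0.0, 0.0, 0.0, 1.0]]
top (np.float64(452.3419287277795), 322.53635216729623, 189.11891725653686) [[-0.02, -0.995, 0.094, 0.355], [-1.0, 0.021, 0.001, 0.012], [-0.003, -0.094, -0.996, 1.607], [0.0, 0.0, 0.0, 1.0]]
wrist (np.float64(341.0228083760598), 319.61964985093164, 199.9940121366411) [[0.407, 0.879, 0.248, 0.175], [0.914, -0.391, -0.112, 0.578], [-0.002, 0.272, -0.962, 0.383], [0.0, 0.0, 0.0, 1.0]]
{'t': 0.15, 'q': [1.066, 0.131, 1.489, 0.0, 1.523, -0.085], 'dq': [0.0, -0.001, -0.004, -0.0, -0.001, -0.001], 'joint_torque': [0.001, -56.048, -49.233, 0.077, 0.031, -0.0], 'tool_pos': [0.244, 0.548, 0.218], 'orientation': [-0.655, -3.072, 0.002], 'force': [-0.213, 0.179, -0.03], 'wrist_torque': [-0.015, -0.017, -0.024], 'opening': 0.093}
```

View pics/scene0.png

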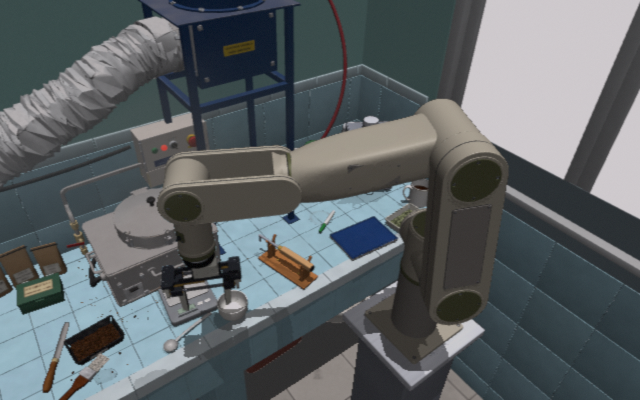

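View pics/top0.png

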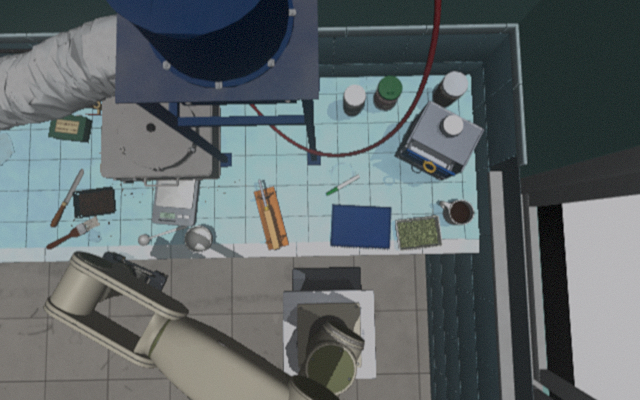

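View pics/wrist0.png

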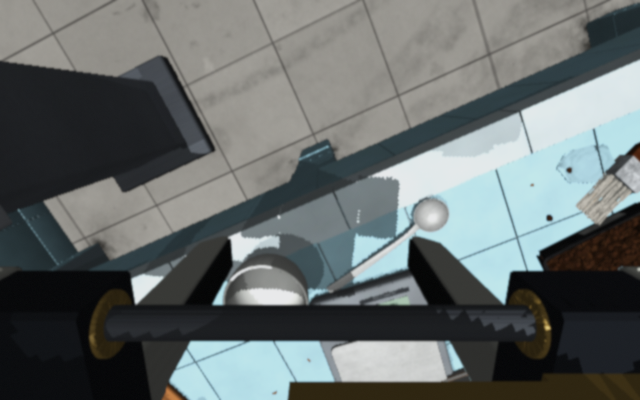

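The top view shows the pole and rest near (270,215) and the cabinet near (440,140), with the mug, tray and notebook near (330-470, 205-240). Next I zoom in.

```bash
python3 - <<'E'
from h import *
import pickle
D=pickle.load(open("d0.pkl","rb"))
f=D["top"][0]
a=cv2.resize(f[95:195,380:500],None,fx=6,fy=6,interpolation=cv2.INTER_CUBIC)
cv2.imwrite("pics/c_hood.png",a[:,:,::-1])
b=cv2.resize(f[170:260,235:310],None,fx=6,fy=6,interpolation=cv2.INTER_CUBIC)
cv2.imwrite("pics/c_pole.png",b[:,:,::-1])
s=D["scene"][0]
b=cv2.resize(s[225:295,245:330],None,fx=8,fy=8,interpolation=cv2.INTER_CUBIC)
cv2.imwrite("pics/c_pole_s.png",b[:,:,::-1])
for u,v,z in [(440,140,.25),(270,215,.075),(315,158,0),(455,125,.29)]: print(onz(D["top"],u,v,z).round(3))
E
```

```text
[ 0.626 -0.347  0.25 ]
[0.415 0.193 0.075]
[0.619 0.038 0.   ]
[ 0.662 -0.383  0.29 ]
```

View pics/c_hood.png

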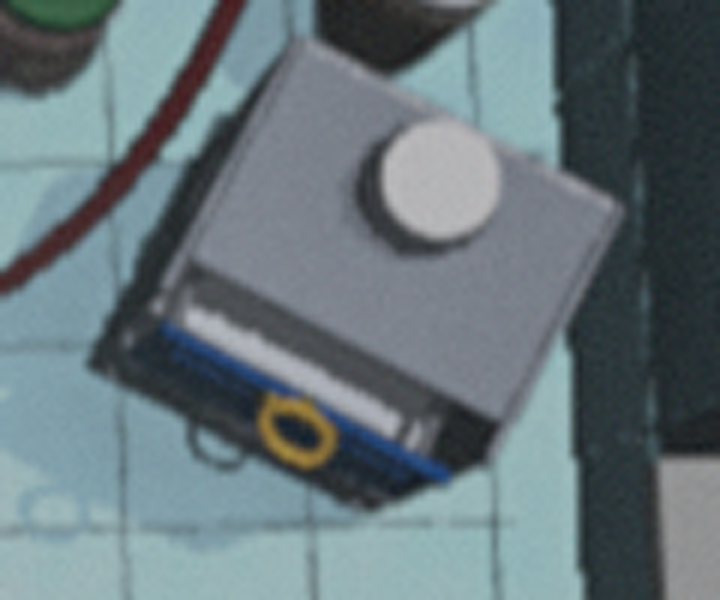

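View pics/c_pole.png

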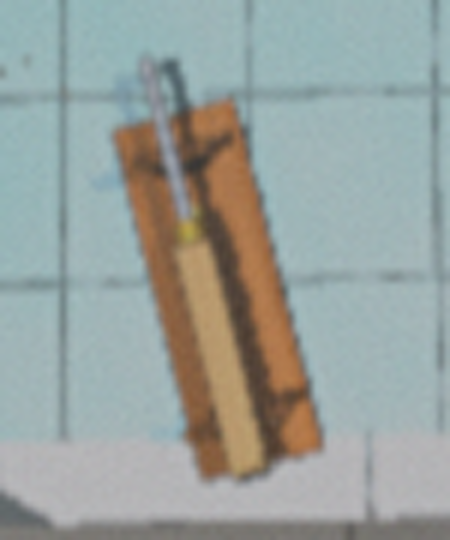

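View pics/c_pole_s.png

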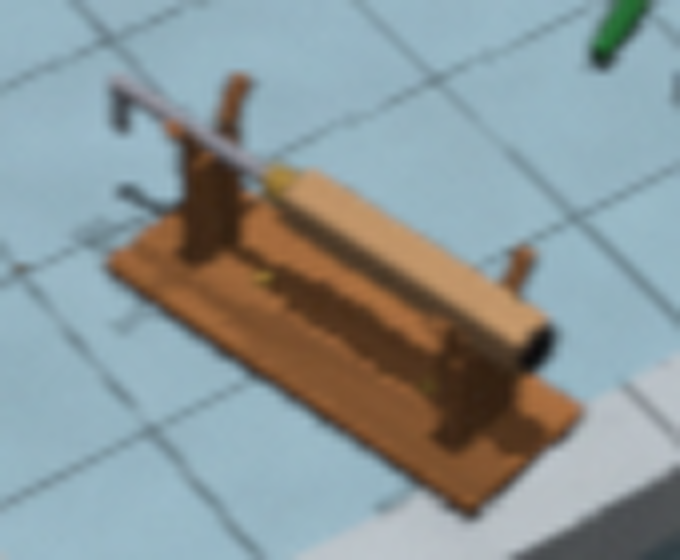

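The ring sits near crop (297,430), which is about pixel (429.5,167). The pole's hook end is near (260,180) and its rear end near (276,248). Now I convert these to world positions.

```bash
python3 - <<'E'
from h import *
import pickle
D=pickle.load(open("d0.pkl","rb"));c=D["top"]
P=lambda x,y,z,u0,v0,c=c: onz(c,u0+(x+.5)/6-.5,v0+(y+.5)/6-.5,z)
h=lambda x,y,z:P(x,y,z,380,95)
p=lambda x,y,z:P(x,y,z,235,170)
BL,BR=h(303,38,.255),h(624,208,.255)
print("roof",BL.round(3),BR.round(3),np.linalg.norm(BL-BR))
yh=(BL-BR)/np.linalg.norm(BL-BR);xh=np.array([yh[1],-yh[0],0]);print("yaw",np.arctan2(xh[1],xh[0]))
C=(BL+BR)/2-.075*xh;C[2]=0;print("C",C.round(3))
print("flue", h(441,180,.29).round(3))
a,b=h(165,330,.24),h(452,476,.24);print("hatch top",a.round(3),b.round(3),np.linalg.norm(a-b), np.arctan2((a-b)[1],(a-b)[0])-np.pi/2)
H=C-.075*xh;H[2]=.11;print("hinge",H.round(3))
o,d=ray(c,380+297.5/6-.5,95+430.5/6-.5)
for t in np.arange(0,.21,.05):
    q=H+xh*(-.022*np.cos(t)-.1443*np.sin(t))+[0,0,.1443*np.cos(t)-.022*np.sin(t)]
    x=o+d*(q[2]-o[2])/d[2]; print(t,q.round(3),x.round(3))
# pole
tip=p(149,58,.075);e=p(247,470,.08);f0=p(193,236,.086)
print("pole tip",tip.round(3),e.round(3),np.linalg.norm(tip-e))
u=(tip-e);u[2]=0;u/=np.linalg.norm(u);print("yaw",np.arctan2(u[1],u[0]),"orig", (tip-u*.134).round(3),(e+u*.11).round(3))
s=D["scene"]
S=lambda x,y,z:onz(s,245+(x+.5)/8-.5,225+(y+.5)/8-.5,z)
tip2=S(118,80,.077);e2=S(540,325,.086)
print("scene tip",tip2.round(3),e2.round(3))
T,_=tool();print(read_camera("wrist")["hand_eye"])
E
```

```text
roof [ 0.746 -0.321  0.255] [ 0.655 -0.48   0.255] 0.18309366042982486
yaw -0.5230564607673914
C [ 0.636 -0.363  0.   ]
flue [ 0.663 -0.378  0.29 ]
hatch top [ 0.6   -0.248  0.24 ] [ 0.522 -0.391  0.24 ] 0.1625644600670182 -0.5004995750528873
hinge [ 0.571 -0.326  0.11 ]
0.0 [ 0.552 -0.315  0.254] [ 0.545 -0.31   0.254]
0.05 [ 0.546 -0.311  0.253] [ 0.545 -0.31   0.253]
0.1 [ 0.539 -0.307  0.251] [ 0.546 -0.31   0.251]
0.15000000000000002 [ 0.533 -0.304  0.249] [ 0.546 -0.311  0.249]
0.2 [ 0.527 -0.3    0.247] [ 0.546 -0.311  0.247]
pole tip [0.538 0.228 0.075] [0.304 0.174 0.08 ] 0.2395523958037264
yaw 0.22633751414797934 orig [0.407 0.198 0.075] [0.412 0.199 0.08 ]
scene tip [0.534 0.225 0.077] [0.303 0.164 0.086]
[[ 1.06756191e-03 -9.62252809e-01 -2.72155089e-01  7.59272184e-02]
 [ 9.99999406e-01  1.08741230e-03  7.78810938e-05 -7.99441728e-04]
 [ 2.21003490e-04 -2.72155011e-01  9.62253398e-01 -1.65661565e-01]
 [ 0.00000000e+00  0.00000000e+00  0.00000000e+00  1.00000000e+00]]
```

```bash
cat >> h.py <<'E'
def Rt(yaw,pitch=0):
    # tool orientation: -tool x along yaw, z down
    x=-np.array([np.cos(yaw),np.sin(yaw),0]);z=np.array([0,0,-1.]);return np.c_[x,np.cross(z,x),z]
def move(p,yaw,Rm=None):
    T,s=tool(); Rm=Rt(yaw) if Rm is None else Rm
    d=T[:3,:3].T@(np.array(p)-T[:3,3]); w=R.from_matrix(T[:3,:3].T@Rm).as_rotvec()
    print("shift",(d/.5).round(4),"turn",(w/(np.pi/2)).round(4),"mm",round(np.linalg.norm(d)*1e3,1),"deg",np.degrees(np.linalg.norm(w)).round(2), "t",s["t"])
E
python3 -c "
from h import *
move([.37,.15,.42],-.5)
move([.5,-.285,.42],-.5)"
```

```text
shift [-0.5536 -0.6242 -0.4034] turn [-0.0007 -0.      0.051 ] mm 463.3 deg 4.59 t 0.2
shift [-1.1456 -1.3126 -0.4026] turn [-0.0007 -0.      0.051 ] mm 894.1 deg 4.59 t 0.2
```

Request:
jog_arm --motion '[1, -0.55, -0.62, -0.4, 0, 0, 0.05, 1, -0.55, -0.62, -0.4, 0, 0, 0.05, 1, -0.55, -0.62, -0.4, 0, 0, 0.05, 1, -0.55, -0.62, -0.4, 0, 0, 0.05, 1, -0.55, -0.62, -0.4, 0, 0, 0.05, 1, -0.55, -0.62, -0.4, 0, 0, 0.05, 1, -0.55, -0.62, -0.4, 0, 0, 0.05, 1, -0.55, -0.62, -0.4, 0, 0, 0.05]'

```text
t: 1.0
tool_pos: [0.3529, 0.2025, 0.3931]
orientation: [0.774, 3.045, -0.001]
force: [2.2, 0.1, 1.0]
opening: 0.093
```

```bash
python3 -c "
from h import *
move([.5,-.285,.42],-.5)"
```

```text
shift [-0.7242 -0.7162 -0.0529] turn [-0.0004  0.0003  0.0014] mm 510.0 deg 0.13 t 1.0
```

Request:
jog_arm --motion '[1, -0.72, -0.72, -0.05, 0, 0, 0, 1, -0.72, -0.72, -0.05, 0, 0, 0, 1, -0.72, -0.72, -0.05, 0, 0, 0, 1, -0.72, -0.72, -0.05, 0, 0, 0, 1, -0.72, -0.72, -0.05, 0, 0, 0, 1, -0.72, -0.72, -0.05, 0, 0, 0, 1, -0.72, -0.72, -0.05, 0, 0, 0, 1, -0.72, -0.72, -0.05, 0, 0, 0]'

```text
t: 1.8
tool_pos: [0.4658, -0.1812, 0.4129]
orientation: [0.775, 3.044, -0.001]
force: [0.4, 0.2, -0.0]
opening: 0.0929
```

```bash
python3 -c "
from h import *
move([.5,-.285,.42],-.5)"
```

```text
shift [-0.1593 -0.1498 -0.014 ] turn [-0.0004  0.0004  0.0011] mm 109.5 deg 0.11 t 1.8
```

Request:
jog_arm --motion '[1, -0.16, -0.15, -0.014, 0, 0, 0, 1, -0.16, -0.15, -0.014, 0, 0, 0, 1, -0.16, -0.15, -0.014, 0, 0, 0, 1, -0.16, -0.15, -0.014, 0, 0, 0]'

```text
t: 2.2
tool_pos: [0.5001, -0.2869, 0.4185]
orientation: [-0.778, -3.042, -0.0]
force: [0.2, 0.2, 0.2]
opening: 0.093
```

```bash
python3 - <<'E'
from h import *
import pickle
c=cam("wrist");save(c,"w1.png");pickle.dump(c,open("w1.pkl","wb"));print(tool()[1]["tool_pos"],np.abs(tool()[1]["dq"]).max())
E
```

```text
[ 0.50014343 -0.28535931  0.41931472] 0.046155539538367554
```

View pics/w1.png

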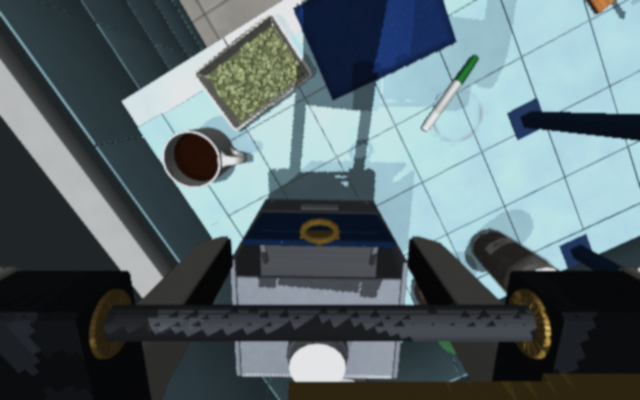

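The ring shows at about (320,231), in front of the blue hatch edge at row 243. I zoom in and also take new scene and top views.

```bash
python3 - <<'E'
from h import *
import pickle
c=cam("wrist");s=cam("scene");pickle.dump((c,s),open("w2.pkl","wb"));save(s,"s1.png");print(tool()[1]["tool_pos"])
f=c[0]
b=cv2.resize(f[190:300,225:415],None,fx=4,fy=4,interpolation=cv2.INTER_CUBIC);cv2.imwrite("pics/w2c.png",b[:,:,::-1])
hsv=cv2.cvtColor(f,cv2.COLOR_RGB2HSV)
m=cv2.inRange(hsv,(15,120,60),(32,255,255));m[:210]=0;m[255:]=0;m[:,:280]=0;m[:,360:]=0
ys,xs=np.nonzero(m);print("ring px",xs.min(),xs.max(),ys.min(),ys.max(),xs.mean(),ys.mean(),len(xs))
(e)=cv2.fitEllipse(np.c_[xs,ys].astype(np.float32));print(e)
E
```

```text
[ 0.500202   -0.28395401  0.42049077]
ring px 299 337 219 245 317.9186507936508 231.19444444444446 504
((317.7726135253906, 231.23931884765625), (20.677766799926758, 34.255882263183594), 91.1617202758789)
```

View pics/w2c.png

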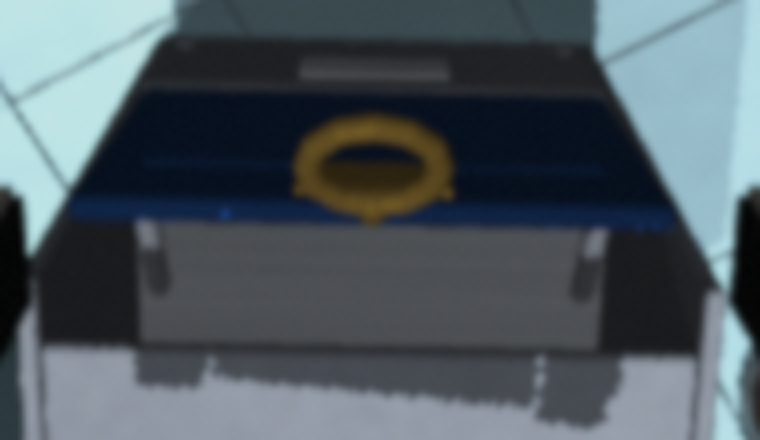

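View pics/s1.png

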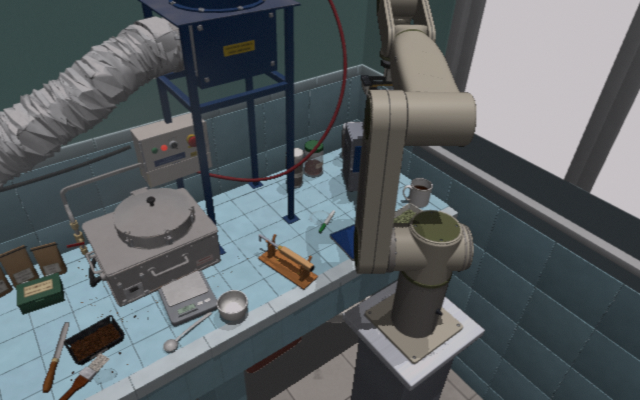

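The crop gives the ring centre at about (373,165), the hatch top edge from (70,212) to (675,222), the hinge edge from (150,92) to (605,97) and the roof front edge from (35,345) to (697,352).

```bash
python3 - <<'E'
from h import *
import pickle
c,s=pickle.load(open("w2.pkl","rb"));D=pickle.load(open("d0.pkl","rb"));t=D["top"]
W=lambda x,y,z:onz(c,225+(x+.5)/4-.5,190+(y+.5)/4-.5,z)
for n,(a,b,z) in dict(hatchtop=((70,205),(675,215),.24),roof=((35,345),(697,352),.255),hinge=((150,90),(605,95),.11),bot=((162,40),(588,45),.10)).items():
    A,B=W(*a,z),W(*b,z);v=A-B
    if v[1]<0:v=-v
    print(n,A.round(4),B.round(4),"mid",((A+B)/2).round(4),"w",np.linalg.norm(v).round(4),"yaw",(np.arctan2(v[1],v[0])-np.pi/2).round(4))
r1=ray(c,318.0,231.1)
r2=ray(t,380+297.5/6-.5,95+430.5/6-.5)
x,e=tri([r1,r2]);print("tri",x,e)
for z in (.247,.25,.254):print(onz(c,318,231.1,z),onz(t,429.1,166.25,z))
E
```

```text
hatchtop [ 0.519  -0.3925  0.24  ] [ 0.6003 -0.2492  0.24  ] mid [ 0.5596 -0.3209  0.24  ] w 0.1648 yaw -0.516
roof [ 0.5451 -0.4161  0.255 ] [ 0.6318 -0.261   0.255 ] mid [ 0.5884 -0.3385  0.255 ] w 0.1777 yaw -0.5099
hinge [ 0.5269 -0.3966  0.11  ] [ 0.6081 -0.2513  0.11  ] mid [ 0.5675 -0.324   0.11  ] w 0.1664 yaw -0.5098
bot [ 0.5144 -0.3857  0.1   ] [ 0.5913 -0.2484  0.1   ] mid [ 0.5528 -0.3171  0.1   ] w 0.1574 yaw -0.5104
tri [ 0.54692144 -0.31302054  0.24385695] [np.float64(0.0008581625739214163), np.float64(0.0008581625739214342)]
[ 0.54615206 -0.31327512  0.247     ] [ 0.54624199 -0.31146873  0.247     ]
[ 0.54515023 -0.31271196  0.25      ] [ 0.54582129 -0.31075585  0.25      ]
[ 0.54381445 -0.31196108  0.254     ] [ 0.54526037 -0.30980534  0.254     ]
```

```bash
python3 -c "
from h import *
move([.41,.198,.27],.23)"
```

```text
shift [0.6187 0.7612 0.3001] turn [-4.00e-04  6.00e-04 -4.63e-01] mm 512.9 deg 41.67 t 2.35
```

Request:
jog_arm --motion '[1, 0.62, 0.76, 0.3, 0, 0, -0.463, 1, 0.62, 0.76, 0.3, 0, 0, -0.463, 1, 0.62, 0.76, 0.3, 0, 0, -0.463, 1, 0.62, 0.76, 0.3, 0, 0, -0.463, 1, 0.62, 0.76, 0.3, 0, 0, -0.463, 1, 0.62, 0.76, 0.3, 0, 0, -0.463, 1, 0.62, 0.76, 0.3, 0, 0, -0.463, 1, 0.62, 0.76, 0.3, 0, 0, -0.463]'

```text
t: 3.15
tool_pos: [0.4276, 0.0936, 0.3036]
orientation: [-0.363, 3.117, -0.001]
force: [0.9, 0.9, -0.4]
opening: 0.0928
```

```bash
python3 -c "
from h import *
move([.41,.198,.27],.23)"
```

```text
shift [-0.0134  0.2114  0.0671] turn [-0.0006  0.0022  0.0013] mm 111.1 deg 0.24 t 3.15
```

Request:
jog_arm --motion '[1, -0.013, 0.21, 0.067, 0, 0, 0, 1, -0.013, 0.21, 0.067, 0, 0, 0, 1, -0.013, 0.21, 0.067, 0, 0, 0, 1, -0.013, 0.21, 0.067, 0, 0, 0, 1, -0.013, 0.21, 0.067, 0, 0, 0]'

```text
t: 3.65
tool_pos: [0.4097, 0.1972, 0.2709]
orientation: [-0.366, 3.115, -0.001]
force: [0.2, -0.1, 0.1]
opening: 0.0933
```

```bash
python3 - <<'E'
from h import *
import pickle
c=cam("wrist");save(c,"w3.png");pickle.dump(c,open("w3.pkl","wb"));print(tool()[1]["tool_pos"],np.abs(tool()[1]["dq"]).max())
E
```

```text
[0.4101584  0.19669342 0.2710662 ] 0.024069026299565987
```

View pics/w3.png

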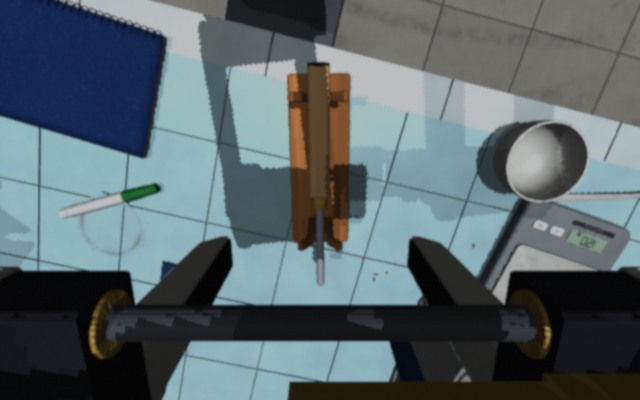

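The pole runs from its rear end at (318,64) to the hook end at (320,283), and the handle/ferrule joint is at about (319.5,200).

```bash
python3 - <<'E'
from h import *
import pickle
c=pickle.load(open("w3.pkl","rb"))
b=cv2.resize(c[0][50:300,285:355],None,fx=3,fy=3,interpolation=cv2.INTER_CUBIC)
cv2.imwrite("pics/w3c.png",cv2.rotate(b,cv2.ROTATE_90_COUNTERCLOCKWISE)[:,:,::-1])
hsv=cv2.cvtColor(c[0],cv2.COLOR_RGB2HSV)
for v in (75,100,130,160,190,215,230,250,265,275): print(v,c[0][v,300:340].mean(1).astype(int).tolist())
E
```

```text
75 [48, 47, 48, 48, 47, 46, 47, 49, 57, 64, 67, 70, 70, 70, 70, 69, 69, 69, 68, 68, 67, 65, 66, 66, 69, 81, 100, 111, 103, 87, 84, 87, 86, 85, 85, 86, 86, 85, 84, 82]
100 [44, 40, 31, 24, 23, 23, 26, 33, 45, 57, 66, 69, 71, 70, 69, 68, 69, 68, 68, 68, 67, 66, 66, 66, 67, 64, 62, 62, 64, 57, 49, 39, 38, 42, 43, 44, 45, 46, 49, 51]
130 [110, 99, 77, 56, 50, 47, 47, 46, 50, 58, 64, 68, 69, 69, 70, 69, 67, 68, 68, 68, 68, 67, 67, 67, 66, 65, 61, 56, 50, 56, 73, 84, 87, 87, 88, 88, 87, 86, 85, 84]
160 [112, 110, 108, 108, 104, 92, 69, 51, 46, 50, 60, 66, 68, 68, 68, 67, 67, 67, 66, 66, 66, 66, 67, 65, 63, 57, 49, 42, 42, 51, 67, 74, 76, 78, 83, 85, 85, 83, 83, 83]
190 [50, 51, 48, 48, 47, 47, 47, 47, 47, 49, 57, 64, 67, 68, 66, 66, 65, 64, 64, 65, 64, 66, 67, 67, 65, 59, 50, 42, 39, 41, 54, 68, 70, 61, 43, 31, 26, 25, 25, 27]
215 [48, 47, 47, 48, 46, 47, 47, 47, 46, 45, 44, 41, 40, 40, 38, 41, 49, 58, 65, 68, 65, 60, 51, 44, 41, 40, 41, 41, 39, 40, 39, 40, 38, 34, 30, 28, 26, 27, 27, 30]
230 [48, 48, 46, 44, 44, 46, 42, 33, 25, 23, 23, 22, 21, 21, 22, 31, 46, 58, 66, 68, 65, 60, 52, 40, 29, 23, 22, 21, 21, 21, 23, 23, 33, 54, 71, 77, 75, 75, 76, 81]
250 [107, 100, 102, 118, 136, 152, 162, 168, 171, 171, 170, 166, 149, 114, 87, 75, 65, 61, 65, 68, 66, 61, 60, 85, 126, 144, 143, 137, 132, 130, 126, 118, 113, 111, 104, 87, 64, 54, 58, 71]
265 [173, 172, 171, 172, 170, 170, 171, 170, 170, 170, 170, 170, 170, 169, 168, 158, 132, 118, 128, 140, 144, 137, 124, 115, 130, 154, 164, 167, 167, 167, 167, 166, 166, 166, 166, 166, 165, 166, 166, 167]
275 [174, 174, 174, 173, 173, 173, 173, 173, 173, 172, 172, 171, 170, 171, 170, 161, 140, 123, 127, 139, 143, 138, 126, 118, 133, 155, 165, 168, 167, 167, 167, 167, 166, 165, 166, 165, 165, 166, 165, 166]
```

View pics/w3c.png

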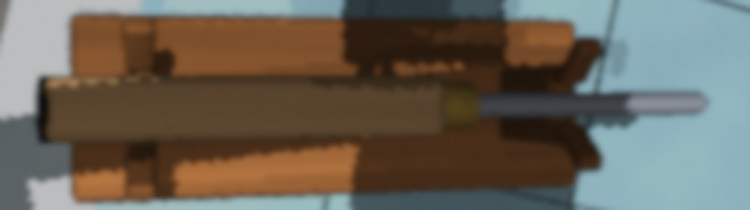

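```bash
python3 - <<'E'
from h import *
import pickle
c=pickle.load(open("w3.pkl","rb"))
re=onz(c,318.2,65,.086);fe=onz(c,318.0,197.5,.086);hk=onz(c,319.9,285.7,.075);sk=onz(c,319,215,.0795);sk2=onz(c,319.8,270,.0795)
for a in (re,fe,sk,sk2,hk):print(a.round(4))
for a in (fe-re,hk-re,sk2-sk):print("len",np.linalg.norm(a[:2]),"yaw",np.arctan2(a[1],a[0]))
u=(hk-re)[:2];u/=np.linalg.norm(u);print("origin",re[:2]+.11*u,fe[:2]-.025*u,hk[:2]-.134*u)
y=.237
move([.4105,.197,.056],y);move([.4105,.197,.11],y)
E
```

```text
[0.3021 0.1694 0.086 ]
[0.4306 0.1998 0.086 ]
[0.4516 0.2058 0.0795]
[0.5166 0.2223 0.0795]
[0.5389 0.2278 0.075 ]
len 0.13197363805199513 yaw 0.2321100850628245
len 0.24386249935945722 yaw 0.2417495764007741
len 0.06705356469932844 yaw 0.2481750214640702
origin [0.408927   0.19573267] [0.40628724 0.19377154] [0.4087935  0.19569975]
shift [0.0014 0.001  0.4301] turn [-0.0009  0.0033 -0.0031] mm 215.1 deg 0.41 t 3.7
shift [0.0009 0.0009 0.3221] turn [-0.0009  0.0033 -0.0031] mm 161.1 deg 0.41 t 3.7
```

```bash
python3 -c "
from h import *
move([.4085,.1957,.056],.24)"
```

```text
shift [ 0.0059 -0.0006  0.4301] turn [-0.0009  0.0033 -0.005 ] mm 215.1 deg 0.54 t 3.7
```

Request:
jog_arm --motion '[1, 0.006, -0.0006, 0.1, -0.001, 0.003, -0.005, 1, 0.006, -0.0006, 0.2, -0.001, 0.003, -0.005, 1, 0.006, -0.0006, 0.3, -0.001, 0.003, -0.005, 1, 0.006, -0.0006, 0.36, -0.001, 0.003, -0.005, 1, 0.006, -0.0006, 0.4, -0.001, 0.003, -0.005, 1, 0.006, -0.0006, 0.43, -0.001, 0.003, -0.005, 1, 0.006, -0.0006, 0.43, -0.001, 0.003, -0.005, 1, 0.006, -0.0006, 0.43, -0.001, 0.003, -0.005]' --grip_force 30

```text
t: 4.5
tool_pos: [0.4093, 0.1948, 0.0569]
orientation: [-0.373, 3.118, 0.0]
force: [-0.7, 0.1, 0.8]
opening: 0.0933
```

```bash
python3 -c "
from h import *
move([.4085,.1957,.056],.24);print(tool()[1]['force'])"
```

```text
shift [0.0011 0.0021 0.0018] turn [ 0.      0.0007 -0.0011] mm 1.5 deg 0.12 t 4.5
[-0.72888982  0.05358198  0.82423041]
```

Request:
jog_arm --motion '[0, 0.001, 0.002, 0.002, 0, 0, 0, 0, 0.001, 0.002, 0.002, 0, 0, 0, 0, 0.001, 0.002, 0.002, 0, 0, 0, 0, 0.001, 0.002, 0.002, 0, 0, 0, 0, 0.001, 0.002, 0.002, 0, 0, 0, 0, 0.001, 0.002, 0.002, 0, 0, 0, 0, 0.001, 0.002, 0.002, 0, 0, 0, 0, 0.001, 0.002, 0.002, 0, 0, 0]' --grip_force 45

```text
t: 5.3
tool_pos: [0.4085, 0.1957, 0.0558]
orientation: [-0.373, 3.118, 0.0]
force: [-0.6, 0.1, -0.2]
opening: 0.0339
```

```bash
python3 -c "
from h import *
s=tool()[1];print(s)
c=cam('wrist');save(c,'w4.png')
move([.4085,.1957,.056],.24)"
```

```text
{'t': 5.3, 'q': array([ 3.33449265e-01, -1.28939107e-01,  2.05619536e+00, -3.50196285e-05,
        1.21337244e+00, -1.47563966e+00]), 'dq': array([ 1.03523979e-03,  1.45774331e-03,  3.93877057e-05, -1.53751271e-03,
        6.97005602e-04,  3.18749767e-03]), 'joint_torque': array([ 6.74774987e-03, -3.77762032e+01, -4.44484091e+01, -7.24670754e-03,
        7.37161352e-02, -9.72562498e-05]), 'tool_pos': array([0.40847901, 0.19566178, 0.05583767]), 'orientation': array([-3.73330450e-01,  3.11837579e+00,  2.71570887e-04]), 'force': array([-0.6275729 ,  0.07702998, -0.23489413]), 'wrist_torque': array([ 0.03439549,  0.08324373, -0.02519734]), 'opening': 0.033890624684279495}
shift [-0.      0.0001 -0.0003] turn [ 0.      0.0006 -0.0011] mm 0.2 deg 0.11 t 5.35
```

View pics/w4.png

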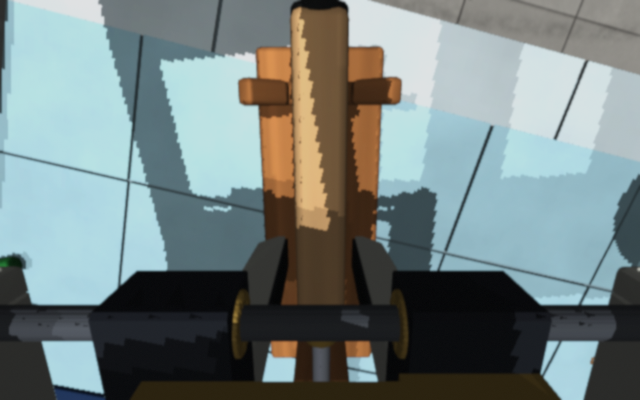

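The handle is centred between the closing fingers (column ~320). The fingers still have about 12 mm to close.

Request:
jog_arm --motion '[0, 0, 0, 0, 0, 0, 0, 0, 0, 0, 0, 0, 0, 0, 0, 0, 0, 0, 0, 0, 0, 0, 0, 0, 0, 0, 0, 0]' --grip_force 45

```text
t: 5.75
tool_pos: [0.4085, 0.1957, 0.0558]
orientation: [-0.373, 3.118, 0.0]
force: [-0.4, -0.2, 0.5]
opening: 0.0221
```

```bash
python3 -c "
from h import *
s=tool()[1];print(s)
move([.4085,.1957,.15],.24)"
```

```text
{'t': 5.75, 'q': array([ 3.33486695e-01, -1.28910821e-01,  2.05619169e+00, -4.22230046e-05,
        1.21337693e+00, -1.47566217e+00]), 'dq': array([-0.00135446, -0.00071433,  0.00118846,  0.00077623, -0.00096155,
       -0.00025736]), 'joint_torque': array([-9.54358326e-02, -3.77986014e+01, -4.44952512e+01, -5.84892451e-02,
        6.58509624e-02,  1.86316628e-02]), 'tool_pos': array([0.40846608, 0.19567243, 0.05582677]), 'orientation': array([-3.73431052e-01,  3.11839095e+00,  2.51506536e-04]), 'force': array([-0.38078655, -0.17692585,  0.46103684]), 'wrist_torque': array([0.06888   , 0.06565583, 0.05683385]), 'opening': 0.02208927137013483}
shift [-0.0003  0.     -0.1883] turn [ 0.      0.0006 -0.001 ] mm 94.2 deg 0.11 t 5.75
```

Request:
jog_arm --motion '[0, 0, 0, -0.02, 0, 0, 0, 0, 0, 0, -0.06, 0, 0, 0, 0, 0, 0, -0.12, 0, 0, 0, 0, 0.02, 0, -0.19, 0, 0, 0, 0, 0.05, 0, -0.27, 0, 0, 0, 0, 0.07, 0, -0.35, 0, 0, 0, 0, 0.07, 0, -0.42, 0, 0, 0, 0, 0.07, 0, -0.48, 0, 0, 0]'

```text
t: 6.55
tool_pos: [0.374, 0.1873, 0.2988]
orientation: [-0.373, 3.116, 0.001]
force: [0.8, 0.4, -2.4]
opening: 0.0214
```

```bash
python3 -c "
from h import *
s=tool()[1];print(s['tool_pos'],s['force'],s['opening'])
c=cam('wrist');save(c,'w5.png')
c=cam('scene');save(c,'s5.png')
move([.385,-.02,.315],-.15);move([.425,-.245,.315],-.51)"
```

```text
[0.37400355 0.18728653 0.29883083] [ 0.83295283  0.36556628 -2.41214231] 0.021412697730615236
shift [ 0.0802 -0.4084 -0.028 ] turn [0.0018 0.0058 0.2472] mm 208.6 deg 22.26 t 6.65
shift [ 0.1088 -0.8646 -0.0287] turn [0.0028 0.0055 0.4764] mm 435.9 deg 42.88 t 6.65
```

View pics/s5.png

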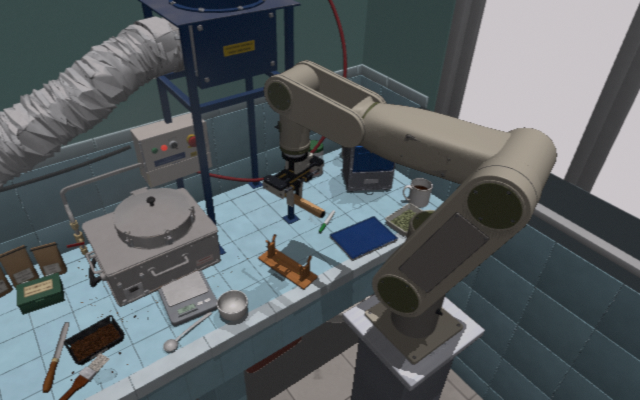

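The scene view shows the pole in the gripper and the rest empty.

Request:
jog_arm --motion '[0, 0.05, -0.1, -0.02, 0, 0, 0.06, 0, 0.08, -0.2, -0.028, 0, 0, 0.12, 0, 0.08, -0.3, -0.028, 0, 0, 0.18, 0, 0.08, -0.4, -0.028, 0, 0, 0.24, 0, 0.085, -0.5, -0.028, 0, 0, 0.3, 0, 0.09, -0.6, -0.028, 0.001, 0.004, 0.36, 0, 0.1, -0.7, -0.028, 0.002, 0.005, 0.42, 0, 0.105, -0.8, -0.028, 0.003, 0.006, 0.476]'

```text
t: 7.45
tool_pos: [0.4168, -0.2061, 0.3139]
orientation: [-0.798, -3.037, -0.0]
force: [0.9, 0.2, -1.7]
opening: 0.0218
```

```bash
python3 -c "
from h import *
s=tool()[1];print(s['tool_pos'],s['force'],s['opening'])
move([.428,-.246,.315],-.511)"
```

```text
[ 0.41681356 -0.20607665  0.31386493] [ 0.93383209  0.22447696 -1.70006518] 0.021751818971846817
shift [-0.0587 -0.0585 -0.0023] turn [-0.0003 -0.0011 -0.0018] mm 41.5 deg 0.19 t 7.45
```

Request:
jog_arm --motion '[0, -0.03, -0.03, -0.002, 0, -0.001, -0.002, 0, -0.06, -0.06, -0.002, 0, -0.001, -0.002, 0, -0.064, -0.06, -0.002, 0, -0.001, -0.002, 0, -0.064, -0.06, -0.002, 0, -0.001, -0.002]'

```text
t: 7.85
tool_pos: [0.4296, -0.2477, 0.3138]
orientation: [-0.794, -3.037, -0.001]
force: [0.1, 0.7, -1.2]
opening: 0.0218
```

```bash
python3 - <<'E'
from h import *
import pickle
s=tool()[1];print(s['tool_pos'],s['force'],s['wrist_torque'])
c=cam('wrist');save(c,'w6.png');t=cam('top');pickle.dump((c,t),open("w6.pkl","wb"))
b=cv2.resize(t[0][95:225,370:500],None,fx=4.5,fy=4.5,interpolation=cv2.INTER_CUBIC);cv2.imwrite("pics/t6.png",b[:,:,::-1])
move([.4311,-.2479,.315],-.511)
E
```

```text
[ 0.42957128 -0.24769889  0.31382414] [ 0.11592595  0.71657685 -1.16662275] [0.04628326 0.01120545 0.04481395]
shift [-0.0033 -0.0003 -0.0011] turn [-0.     -0.0007  0.0006] mm 1.7 deg 0.09 t 7.95
```

View pics/w6.png

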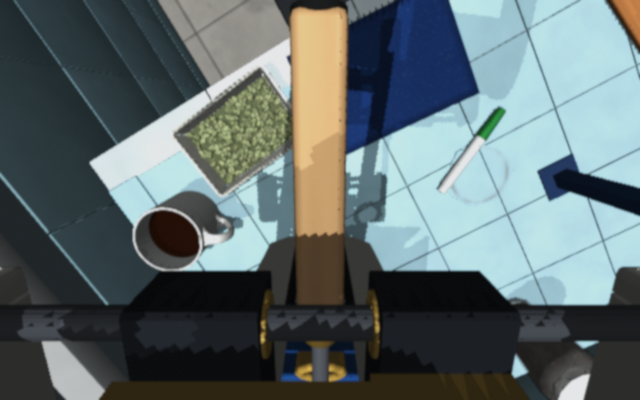

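View pics/t6.png

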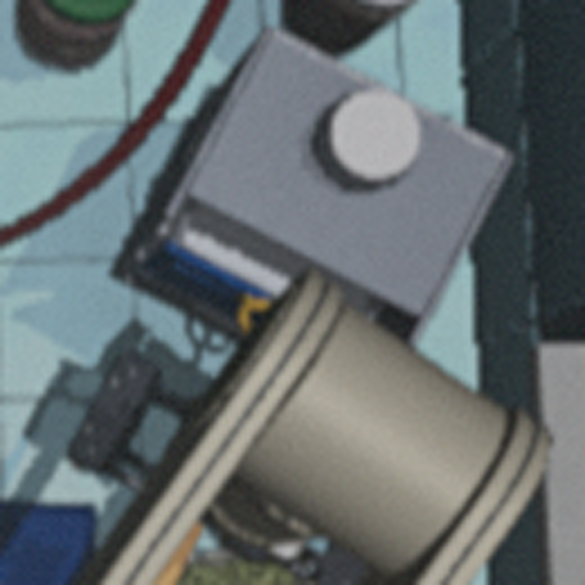

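The wrist view shows the shank and ring in the gap below the fingers, near (320,372). I zoom in.

```bash
python3 - <<'E'
from h import *
import pickle
c,t=pickle.load(open("w6.pkl","rb"))
b=cv2.resize(c[0][335:385,270:375],None,fx=7,fy=7,interpolation=cv2.INTER_CUBIC);cv2.imwrite("pics/w6c.png",b[:,:,::-1])
R0=np.array([.5445,-.3115,.253]);xh=np.array([np.cos(.511),-np.sin(.511),0]);yh=np.array([-xh[1],xh[0],0])
print("pred ring",proj(c,R0),"bar",proj(c,R0-.014*xh+[0,0,.0104]),"L/R",proj(c,R0+.0175*yh),proj(c,R0-.0175*yh))
T=np.eye(4);s=tool()[0];ax=s[:3,3]+[0,0,.019]
print("hook",proj(c,ax+.13*xh),proj(c,ax+.134*xh),"tip",proj(c,ax+.13*xh-[0,0,.03]))
E
```

```text
pred ring [321.19891301 371.74542302] bar [321.29158288 366.86441232] L/R [342.97123181 371.75926937] [299.42658353 371.73157666]
hook [322.0695325  474.92401296] [322.05186725 480.07728922] tip [321.76276933 427.36785939]
```

View pics/w6c.png

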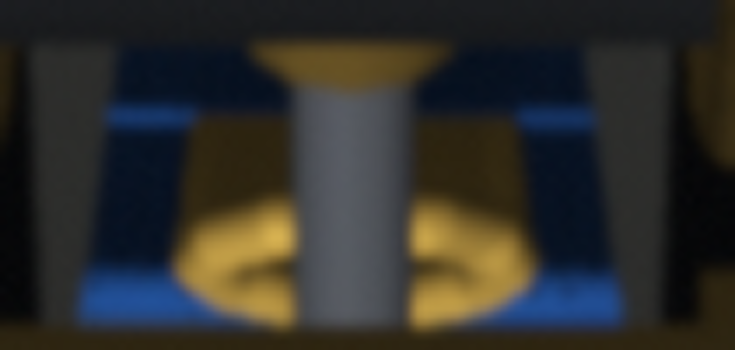

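The ring centre is at about (320.6,373) and the shank at column 320, which matches the prediction to within 1–2 px. I descend.

Request:
jog_arm --motion '[0, -0.003, 0, 0.02, 0, 0, 0, 0, -0.003, 0, 0.04, 0, 0, 0, 0, -0.003, 0, 0.06, 0, 0, 0, 0, -0.003, 0, 0.075, 0, 0, 0, 0, -0.003, 0, 0.08, 0, 0, 0, 0, -0.003, 0, 0.08, 0, 0, 0]'

```text
t: 8.55
tool_pos: [0.4308, -0.2475, 0.2738]
orientation: [-0.792, -3.038, -0.001]
force: [-0.4, -0.7, -1.0]
opening: 0.0214
```

```bash
python3 -c "
from h import *
s=tool()[1];print(s['force'],s['wrist_torque'])
move([.4311,-.2479,.2564],-.511)"
```

```text
[-0.40079204 -0.73488799 -1.02939602] [ 0.02423867  0.04095495 -0.00505154]
shift [-0.0011 -0.0004  0.0349] turn [-0.     -0.0013  0.0007] mm 17.4 deg 0.13 t 8.55
```

Request:
jog_arm --motion '[0, -0.001, 0, 0.01, 0, 0, 0, 0, -0.001, 0, 0.02, 0, 0, 0, 0, -0.001, 0, 0.03, 0, 0, 0, 0, -0.001, 0, 0.034, 0, 0, 0, 0, -0.001, 0, 0.034, 0, 0, 0]'

```text
t: 9.05
tool_pos: [0.4309, -0.2476, 0.2563]
orientation: [-0.792, -3.037, -0.001]
force: [-1.2, 0.0, -1.7]
opening: 0.0217
```

```bash
python3 - <<'E'
from h import *
import time
s=tool()[1];print(s['tool_pos'],s['force'],s['wrist_torque'])
c=cam("wrist")
b=cv2.resize(c[0][335:385,270:375],None,fx=7,fy=7,interpolation=cv2.INTER_CUBIC);cv2.imwrite("pics/w7c.png",b[:,:,::-1])
E
```

```text
[ 0.43093807 -0.24757104  0.25628369] [-1.18910589  0.01944647 -1.68488256] [-0.01468499  0.06274798  0.02182469]
```

View pics/w7c.png

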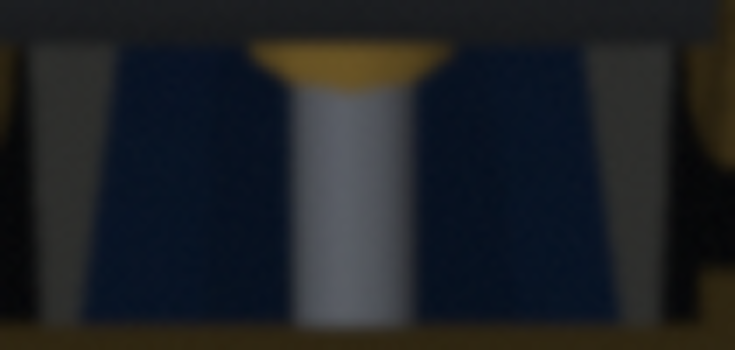

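Request:
jog_arm --motion '[0, 0.003, 0, 0, 0, 0, 0, 0, 0.007, 0, 0, 0, 0, 0, 0, 0.011, 0, 0, 0, 0, 0, 0, 0.015, 0, 0.0006, 0, 0, 0, 0, 0.019, 0, 0.0015, 0, 0, 0, 0, 0.023, 0, 0.0026, 0, 0, 0, 0, 0.027, 0, 0.004, 0, 0, 0, 0, 0.031, 0, 0.0055, 0, 0, 0]'

```text
t: 9.9
tool_pos: [0.418, -0.2403, 0.2541]
orientation: [-0.792, -3.039, -0.0]
force: [5.1, -2.6, -2.9]
opening: 0.0215
```

```bash
cat >> h.py <<'E'
xh=np.array([np.cos(.511),-np.sin(.511),0])
P0=np.array([.43094,-.24757,.25628]) # inserted pose
def st():
    s=read_state();d=np.array(s['tool_pos'])-P0;F=np.array(s['force']);back=-d@xh
    print("t",s['t'],"back",round(back*1e3,2),"down",round(-d[2]*1e3,2),"lat",round(np.cross(xh,d)[2]*1e3,2),"F",F.round(2),"pull",round(F@xh,2),"tq",np.round(s['wrist_torque'],2))
E
python3 -c "
from h import *
st();move(P0,-.511)
c=cam('wrist');b=cv2.resize(c[0][335:385,270:375],None,fx=7,fy=7,interpolation=cv2.INTER_CUBIC);cv2.imwrite('pics/w8c.png',b[:,:,::-1])
c=cam('top');b=cv2.resize(c[0][95:225,370:500],None,fx=4.5,fy=4.5,interpolation=cv2.INTER_CUBIC);cv2.imwrite('pics/t8.png',b[:,:,::-1])
"
```

```text
t 9.9 back 14.89 down 2.14 lat -0.01 F [ 5.07 -2.6  -2.91] pull 5.69 tq [-0.35 -0.66 -0.02]
shift [-0.0298 -0.     -0.0043] turn [ 0.     -0.0005  0.0007] mm 15.0 deg 0.08 t 9.9
```

View pics/t8.png

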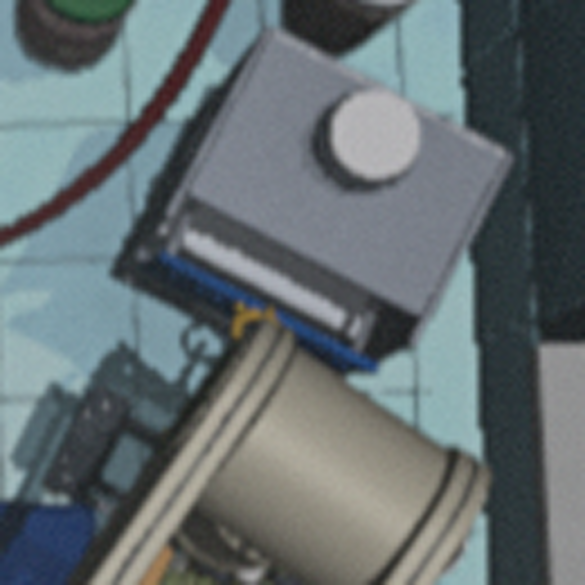

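The hatch follows; the ring has come forward in the top view, with a pull of about 5.7 N including the damper. I continue along the arc.

Request:
jog_arm --motion '[0, 0.003, 0, 0.0014, 0, 0, 0, 0, 0.007, 0, 0.0031, 0, 0, 0, 0, 0.011, 0, 0.0047, 0, 0, 0, 0, 0.015, 0, 0.0063, 0, 0, 0, 0, 0.019, 0, 0.008, 0, 0, 0, 0, 0.023, 0, 0.0097, 0, 0, 0, 0, 0.027, 0, 0.0115, 0, 0, 0, 0, 0.031, 0, 0.0134, 0, 0, 0]'

```text
t: 10.8
tool_pos: [0.4042, -0.2326, 0.2475]
orientation: [-0.792, -3.039, -0.001]
force: [5.2, -2.4, -1.5]
opening: 0.0215
```

```bash
cat >> h.py <<'E'
def dn(back,free=6.5,f0=41.8):
    f=f0+back-free; return np.sqrt(159**2-f0**2)-np.sqrt(159**2-f**2), np.arcsin(f/159)-.226
E
python3 -c "
from h import *
st()
for b in range(28,64,3):print(b,np.round(dn(b),2))"
```

```text
t 10.8 back 30.64 down 8.81 lat 0.03 F [ 5.2  -2.37 -1.48] pull 5.69 tq [-0.35 -0.8   0.02]
28 [7.55 0.18]
31 [8.89 0.2 ]
34 [10.3   0.22]
37 [11.8   0.25]
40 [13.37  0.27]
43 [15.02  0.29]
46 [16.76  0.31]
49 [18.59  0.33]
52 [20.52  0.36]
55 [22.54  0.38]
58 [24.66  0.4 ]
61 [26.89  0.42]
```

Request:
jog_arm --motion '[0, 0.003, 0, 0.0014, 0, 0, 0, 0, 0.007, 0, 0.0033, 0, 0, 0, 0, 0.011, 0, 0.0053, 0, 0, 0, 0, 0.015, 0, 0.0073, 0, 0, 0, 0, 0.019, 0, 0.0095, 0, 0, 0, 0, 0.023, 0, 0.0117, 0, 0, 0, 0, 0.027, 0, 0.014, 0, 0, 0, 0, 0.031, 0, 0.0163, 0, 0, 0]'

```text
t: 11.6
tool_pos: [0.3909, -0.2251, 0.2393]
orientation: [0.792, 3.04, 0.0]
force: [6.2, -2.6, -3.6]
opening: 0.0217
```

```bash
python3 -c "
from h import *
st()"
```

```text
t 11.6 back 45.94 down 16.95 lat 0.06 F [ 6.18 -2.59 -3.64] pull 6.66 tq [-0.41 -0.85  0.11]
```

Request:
jog_arm --motion '[0, 0.003, 0, 0.0018, 0, 0, 0, 0, 0.006, 0, 0.0036, 0, 0, 0, 0, 0.009, 0, 0.0055, 0, 0, 0, 0, 0.011, 0, 0.0068, 0, 0, 0]'

```text
t: 12.0
tool_pos: [0.3861, -0.2223, 0.2357]
orientation: [0.792, 3.04, 0.0]
force: [5.2, -2.5, -3.9]
opening: 0.0218
```

```bash
python3 -c "
from h import *
st()
c=cam('wrist');st();c=cam('wrist');st()"
```

```text
t 12.0 back 51.48 down 20.53 lat 0.1 F [ 5.18 -2.48 -3.94] pull 5.74 tq [-0.28 -0.61  0.06]
t 12.05 back 51.74 down 20.68 lat 0.12 F [ 4.63 -1.17 -2.93] pull 4.61 tq [-0.18 -0.41  0.06]
t 12.1 back 51.78 down 20.65 lat 0.1 F [ 3.18 -0.99 -3.08] pull 3.26 tq [-0.15 -0.36  0.06]
```

Request:
jog_arm --motion '[0, 0.001, 0, 0.0007, 0, 0, 0, 0, 0.002, 0, 0.0014, 0, 0, 0, 0, 0.003, 0, 0.0021, 0, 0, 0, 0, 0.004, 0, 0.0028, 0, 0, 0]'

```text
t: 12.5
tool_pos: [0.384, -0.2211, 0.2342]
orientation: [-0.792, -3.04, -0.001]
force: [3.5, -2.1, -4.3]
opening: 0.0218
```

```bash
python3 -c "
from h import *
st()"
```

```text
t 12.5 back 53.84 down 22.08 lat 0.12 F [ 3.49 -2.09 -4.34] pull 4.06 tq [-0.2  -0.48  0.08]
```

Request:
jog_arm --motion '[0, 0.001, 0, 0.0009, 0, 0, 0, 0, 0.002, 0, 0.0018, 0, 0, 0, 0, 0.003, 0, 0.0027, 0, 0, 0]'

```text
t: 12.8
tool_pos: [0.3827, -0.2204, 0.2329]
orientation: [-0.792, -3.04, -0.001]
force: [3.2, -1.6, -2.0]
opening: 0.0217
```

```bash
python3 -c "
from h import *
st()"
```

```text
t 12.8 back 55.36 down 23.39 lat 0.1 F [ 3.21 -1.6  -1.98] pull 3.58 tq [-0.16 -0.45  0.04]
```

Request:
jog_arm --motion '[0, 0.001, 0, 0.0008, 0, 0, 0, 0, 0.002, 0, 0.0016, 0, 0, 0, 0, 0.003, 0, 0.0024, 0, 0, 0]'

```text
t: 13.1
tool_pos: [0.3814, -0.2197, 0.2317]
orientation: [-0.792, -3.04, -0.001]
force: [3.2, -1.2, -2.5]
opening: 0.0218
```

```bash
python3 -c "
from h import *
st()"
```

```text
t 13.1 back 56.87 down 24.57 lat 0.1 F [ 3.2  -1.19 -2.49] pull 3.37 tq [-0.2  -0.41  0.  ]
```

Request:
jog_arm --motion '[0, 0.001, 0, 0.0007, 0, 0, 0, 0, 0.002, 0, 0.0014, 0, 0, 0, 0, 0.003, 0, 0.0022, 0, 0, 0]'

```text
t: 13.4
tool_pos: [0.38, -0.2189, 0.2306]
orientation: [-0.792, -3.04, -0.001]
force: [3.1, -1.1, -3.1]
opening: 0.0218
```

```bash
python3 -c "
from h import *
st()"
```

```text
t 13.4 back 58.4 down 25.71 lat 0.08 F [ 3.06 -1.15 -3.07] pull 3.23 tq [-0.24 -0.53  0.02]
```

Request:
jog_arm --motion '[0, 0.001, 0, 0.0007, 0, 0, 0, 0, 0.002, 0, 0.0015, 0, 0, 0, 0, 0.003, 0, 0.0023, 0, 0, 0]'

```text
t: 13.7
tool_pos: [0.3787, -0.2182, 0.2294]
orientation: [-0.792, -3.04, -0.001]
force: [4.3, -2.2, -3.5]
opening: 0.0219
```

```bash
python3 -c "
from h import *
st()"
```

```text
t 13.7 back 59.96 down 26.87 lat 0.09 F [ 4.32 -2.17 -3.47] pull 4.83 tq [-0.19 -0.46  0.02]
```

Request:
jog_arm --motion '[0, 0.001, 0, 0.0007, 0, 0, 0, 0, 0.002, 0, 0.0015, 0, 0, 0, 0, 0.003, 0, 0.0023, 0, 0, 0]'

```text
t: 14.0
tool_pos: [0.3773, -0.2174, 0.2282]
orientation: [-0.792, -3.04, -0.001]
force: [3.9, -2.1, -2.8]
opening: 0.0218
```

```bash
python3 -c "
from h import *
st()"
```

```text
t 14.0 back 61.51 down 28.08 lat 0.1 F [ 3.88 -2.13 -2.77] pull 4.43 tq [-0.19 -0.45  0.03]
```

Request:
jog_arm --motion '[0, 0.001, 0, 0.0008, 0, 0, 0, 0, 0.002, 0, 0.0016, 0, 0, 0, 0, 0.003, 0, 0.0024, 0, 0, 0]'

```text
t: 14.3
tool_pos: [0.3762, -0.2168, 0.2271]
orientation: [0.792, 3.04, 0.0]
force: [4.7, -2.3, -2.8]
opening: 0.0217
```

```bash
python3 -c "
from h import *
st()"
```

```text
t 14.3 back 62.77 down 29.2 lat 0.09 F [ 4.7  -2.29 -2.77] pull 5.22 tq [-0.41 -0.92  0.03]
```

The torque has risen and progress has slowed, so the stop may be here. I take smaller steps.

Request:
jog_arm --motion '[0, 0.0006, 0, 0.0004, 0, 0, 0]'

```text
t: 14.4
tool_pos: [0.3762, -0.2168, 0.227]
orientation: [0.792, 3.039, -0.0]
force: [5.7, -3.0, -2.4]
opening: 0.0217
```

```bash
python3 -c "
from h import *
st()"
```

```text
t 14.4 back 62.8 down 29.31 lat 0.08 F [ 5.68 -2.98 -2.39] pull 6.41 tq [-0.39 -0.78  0.  ]
```

Request:
jog_arm --motion '[0, 0.0012, 0, 0.0008, 0, 0, 0]'

```text
t: 14.5
tool_pos: [0.3762, -0.2168, 0.2268]
orientation: [0.791, 3.038, -0.001]
force: [5.9, -4.1, -3.5]
opening: 0.0219
```

```bash
python3 -c "
from h import *
st()"
```

```text
t 14.5 back 62.82 down 29.45 lat 0.08 F [ 5.85 -4.1  -3.51] pull 7.11 tq [-0.47 -0.99  0.04]
```

Request:
jog_arm --motion '[0, 0.002, 0, 0.001, 0, 0, 0]'

```text
t: 14.6
tool_pos: [0.3761, -0.2167, 0.2267]
orientation: [0.791, 3.035, -0.002]
force: [8.0, -3.5, -3.8]
opening: 0.0219
```

```bash
python3 -c "
from h import *
st()"
```

```text
t 14.6 back 62.92 down 29.62 lat 0.07 F [ 8.   -3.49 -3.78] pull 8.69 tq [-0.69 -1.34 -0.  ]
```

Request:
jog_arm --motion '[0, 0.0024, 0, 0.0008, 0, 0, 0, 0, 0.0024, 0, 0.0008, 0, 0, 0]'

```text
t: 14.8
tool_pos: [0.3761, -0.2167, 0.2266]
orientation: [0.79, 3.032, -0.003]
force: [9.2, -5.5, -5.0]
opening: 0.0216
```

```bash
python3 -c "
from h import *
st();move([.3761,-.2167,.2267],-.511)"
```

```text
t 14.8 back 62.96 down 29.67 lat 0.07 F [ 9.17 -5.47 -4.99] pull 10.68 tq [-0.63 -1.34  0.06]
shift [-0.0001  0.0001 -0.0002] turn [0.0001 0.0052 0.0009] mm 0.1 deg 0.47 t 14.8
```

Request:
jog_arm --motion '[0, 0.0024, 0, 0.0006, 0, 0, 0, 0, 0.0024, 0, 0.0006, 0, 0, 0, 0, 0.0024, 0, 0.0006, 0, 0, 0]'

```text
t: 15.1
tool_pos: [0.3761, -0.2167, 0.2265]
orientation: [0.789, 3.03, -0.004]
force: [11.3, -5.3, -6.6]
opening: 0.0216
```

```bash
python3 -c "
from h import *
st()
for i in range(3): cam('top');st()"
```

```text
t 15.1 back 62.94 down 29.76 lat 0.06 F [11.33 -5.27 -6.61] pull 12.46 tq [-0.66 -1.39  0.06]
t 15.15 back 62.94 down 29.78 lat 0.03 F [10.34 -4.88 -5.45] pull 11.41 tq [-0.71 -1.38  0.04]
t 15.2 back 62.93 down 29.78 lat 0.08 F [ 9.75 -6.57 -6.54] pull 11.72 tq [-0.67 -1.36  0.07]
t 15.25 back 62.93 down 29.77 lat 0.05 F [10.94 -5.93 -7.23] pull 12.44 tq [-0.69 -1.4   0.05]
```

The stop is felt at back ≈62.9 mm. Compliance has pitched the tool about 0.5°, so the hook is lifting the ring slightly (Fz −6.5 N). I correct the pitch before the steady hold.

Request:
jog_arm --motion '[0, 0.0022, 0, 0.0006, 0, 0.004, 0, 0, 0.0022, 0, 0.0006, 0, 0.008, 0]'

```text
t: 15.45
tool_pos: [0.376, -0.2167, 0.2267]
orientation: [0.792, 3.039, -0.0]
force: [6.5, -3.9, -2.1]
opening: 0.022
```

```bash
python3 -c "
from h import *
st();move([.3761,-.2167,.2267],-.511)
for i in range(2): cam('top');st()"
```

```text
t 15.45 back 62.98 down 29.63 lat 0.04 F [ 6.54 -3.92 -2.09] pull 7.62 tq [-0.62 -1.23  0.06]
shift [-0.0001  0.0001 -0.0001] turn [0.0001 0.0008 0.0009] mm 0.1 deg 0.11 t 15.45
t 15.5 back 62.98 down 29.55 lat 0.05 F [ 6.88 -3.62 -2.78] pull 7.77 tq [-0.55 -1.16  0.05]
t 15.55 back 62.96 down 29.54 lat 0.05 F [ 7.05 -1.87 -2.84] pull 7.07 tq [-0.54 -1.16  0.09]
```

Request:
jog_arm --motion '[0, 0.003, 0, 0.0008, 0, 0.005, 0, 0, 0.0034, 0, 0.001, 0, 0.006, 0]'

```text
t: 15.75
tool_pos: [0.3759, -0.2167, 0.2271]
orientation: [-0.79, -3.036, -0.002]
force: [8.9, -4.5, -2.6]
opening: 0.0218
```

```bash
python3 -c "
from h import *
st();move([.3761,-.2167,.2267],-.511)
for i in range(2): cam('top');st()"
```

```text
t 15.75 back 63.12 down 29.15 lat 0.0 F [ 8.87 -4.47 -2.6 ] pull 9.92 tq [-0.76 -1.54  0.08]
shift [-0.0004  0.0002  0.0009] turn [-0.     -0.0029  0.001 ] mm 0.5 deg 0.28 t 15.75
t 15.8 back 63.09 down 29.13 lat -0.02 F [ 8.82 -3.06 -1.99] pull 9.19 tq [-0.75 -1.51  0.05]
t 15.85 back 63.1 down 29.12 lat 0.0 F [ 8.37 -3.89 -2.69] pull 9.21 tq [-0.69 -1.5   0.06]
```

Request:
jog_arm --motion '[0, 0.0036, 0, 0.0014, 0, 0.004, 0, 0, 0.004, 0, 0.0016, 0, 0.004, 0]'

```text
t: 16.05
tool_pos: [0.3758, -0.2167, 0.2274]
orientation: [-0.79, -3.035, -0.002]
force: [11.3, -5.1, -3.2]
opening: 0.0219
```

```bash
python3 -c "
from h import *
st();move([.3761,-.2167,.2267],-.511)
for i in range(2): cam('top');st()"
```

```text
t 16.05 back 63.19 down 28.88 lat -0.06 F [11.28 -5.07 -3.21] pull 12.32 tq [-0.89 -1.86  0.02]
shift [-0.0005  0.0003  0.0014] turn [-0.0001 -0.0037  0.001 ] mm 0.8 deg 0.35 t 16.05
t 16.1 back 63.18 down 28.89 lat -0.04 F [10.48 -4.37 -2.37] pull 11.28 tq [-0.9  -1.75  0.08]
t 16.15 back 63.19 down 28.88 lat -0.02 F [10.76 -5.54 -3.06] pull 12.09 tq [-0.86 -1.76  0.07]
```

Request:
jog_arm --motion '[0, 0.0036, 0, 0.0016, 0, 0.0035, 0]'

```text
t: 16.25
tool_pos: [0.3758, -0.2167, 0.2276]
orientation: [-0.79, -3.034, -0.002]
force: [9.5, -5.0, -4.4]
opening: 0.0216
```

```bash
python3 -c "
from h import *
A=[]
for i in range(6):
    cam('top');A.append(read_state()['force'])
A=np.array(A);print(A.mean(0),(A@xh).round(1));st()"
```

```text
[10.5012545  -4.67385187 -3.21233783] [10.5 11.2 12.1 11.9 11.1 11.8]
t 16.55 back 63.14 down 28.67 lat -0.07 F [10.78 -4.86 -3.04] pull 11.78 tq [-0.85 -1.71  0.07]
```

Mean pull is about 11.4 N and steady. I hold the same target for over a second more.

```bash
python3 -c "
from h import *
A=[]
for i in range(24):
    c=cam('top');A.append(read_state()['force'])
A=np.array(A);print(A.mean(0),(A@xh).round(1),(A@xh).mean());st()
b=cv2.resize(c[0][95:225,370:500],None,fx=4.5,fy=4.5,interpolation=cv2.INTER_CUBIC);cv2.imwrite('pics/t9.png',b[:,:,::-1])"
```

```text
[10.38776192 -5.01610834 -3.1771184 ] [11.  11.6 11.7 12.  11.6 11.7 10.5 11.6 10.5 11.2 11.4 12.1 11.9 12.3
 13.1 12.  11.5 11.1 11.3 11.8 11.3 10.8 10.9 11.5] 11.513913078066212
t 17.75 back 63.16 down 28.69 lat -0.05 F [10.6  -4.62 -3.82] pull 11.5 tq [-0.83 -1.73  0.07]
```

View pics/t9.png

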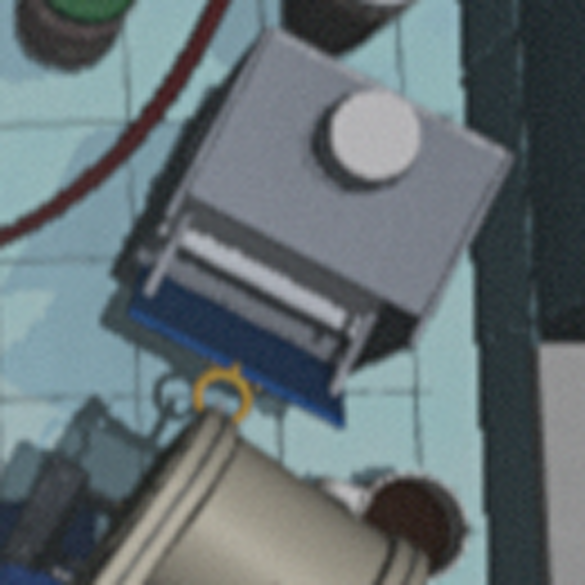

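The hatch is at its stop with the hook in the ring. The 1.2 s hold averaged 11.5 N. Now I unhook, moving forward to the ring's middle and then straight up.

```bash
python3 -c "
from h import *
T,s=tool()
p=np.array(s['tool_pos'])+.009*xh; move(p,-.511)"
```

```text
shift [-0.018  -0.     -0.0001] turn [-0.0002 -0.0041  0.0011] mm 9.0 deg 0.38 t 17.75
```

Request:
jog_arm --motion '[0, -0.003, 0, 0, 0, 0, 0, 0, -0.008, 0, 0, 0, -0.001, 0, 0, -0.013, 0, 0, 0, -0.002, 0, 0, -0.017, 0, 0, 0, -0.003, 0, 0, -0.018, 0, 0, 0, -0.004, 0.001, 0, -0.018, 0, 0, 0, -0.004, 0.001]'

```text
t: 18.35
tool_pos: [0.3836, -0.221, 0.2274]
orientation: [-0.794, -3.039, 0.0]
force: [-0.1, 0.3, -1.3]
opening: 0.0217
```

```bash
python3 -c "
from h import *
st()
for i in range(3): cam('top');st()
move([.3838,-.2212,.2276],-.511)"
```

```text
t 18.35 back 54.26 down 28.89 lat -0.02 F [-0.12  0.34 -1.32] pull -0.28 tq [0.01 0.05 0.01]
t 18.4 back 54.32 down 28.89 lat -0.04 F [-0.64  1.01 -1.23] pull -1.05 tq [-0.03 -0.02  0.02]
t 18.45 back 54.31 down 28.86 lat -0.05 F [ 0.24  0.1  -1.18] pull 0.15 tq [0.   0.05 0.03]
t 18.5 back 54.28 down 28.81 lat -0.03 F [ 0.26  1.16 -2.15] pull -0.34 tq [0.05 0.05 0.03]
shift [-0.0005 -0.     -0.0003] turn [-0.0002 -0.0003  0.0001] mm 0.3 deg 0.03 t 18.5
```

Free, with near-zero force. I lift slowly.

Request:
jog_arm --motion '[0, 0, 0, -0.01, 0, 0, 0, 0, 0, 0, -0.025, 0, 0, 0, 0, 0, 0, -0.04, 0, 0, 0]'

```text
t: 18.8
tool_pos: [0.3837, -0.2211, 0.2484]
orientation: [-0.794, -3.04, 0.001]
force: [0.2, 0.2, -1.2]
opening: 0.0217
```

```bash
python3 -c "
from h import *
st()"
```

```text
t 18.8 back 54.16 down 7.87 lat -0.04 F [ 0.25  0.17 -1.21] pull 0.13 tq [ 0.01  0.04 -0.  ]
```

Request:
jog_arm --motion '[0, 0, 0, -0.03, 0, 0, 0, 0, 0, 0, -0.06, 0, 0, 0, 0, 0, 0, -0.1, 0, 0, 0, 0, 0, 0, -0.14, 0, 0, 0, 0, 0, 0, -0.14, 0, 0, 0]'

```text
t: 19.3
tool_pos: [0.3849, -0.222, 0.3228]
orientation: [0.792, 3.034, -0.004]
force: [1.0, 0.1, -0.3]
opening: 0.0218
```

```bash
python3 -c "
from h import *
st()
move([.385,-.02,.315],-.15);move([.374,.187,.29],.24)"
```

```text
t 19.3 back 52.63 down -66.51 lat -0.21 F [ 0.98  0.09 -0.26] pull 0.82 tq [-0.07 -0.08 -0.02]
shift [0.1975 0.3525 0.0139] turn [-0.0015  0.0039 -0.2297] mm 202.2 deg 20.68 t 19.3
shift [0.4194 0.703  0.0621] turn [-0.0022  0.0036 -0.478 ] mm 410.5 deg 43.02 t 19.3
```

Request:
jog_arm --motion '[0, 0.04, 0.07, 0.006, 0, 0, -0.05, 0, 0.1, 0.17, 0.012, 0, 0, -0.11, 0, 0.16, 0.27, 0.02, 0, 0, -0.18, 0, 0.22, 0.37, 0.03, 0, 0, -0.25, 0, 0.28, 0.47, 0.04, -0.001, 0.002, -0.32, 0, 0.34, 0.57, 0.05, -0.002, 0.004, -0.39, 0, 0.39, 0.65, 0.06, -0.002, 0.004, -0.45, 0, 0.42, 0.7, 0.06, -0.002, 0.004, -0.478]'

```text
t: 20.1
tool_pos: [0.3729, 0.1689, 0.2917]
orientation: [0.382, -3.118, 0.001]
force: [1.2, -0.6, -2.4]
opening: 0.0214
```

```bash
python3 -c "
from h import *
G=R.from_rotvec([-.37343,3.11839,.00025]).as_matrix()
g=np.array([.40847,.19567,.05583])
move(g+[0,0,.07],0,G);print(read_state()['tool_pos'])
c=cam('top');b=cv2.resize(c[0][100:260,240:480],None,fx=3.3,fy=3.3,interpolation=cv2.INTER_CUBIC);cv2.imwrite('pics/t10.png',b[:,:,::-1])"
```

```text
shift [-0.082   0.0348  0.3316] turn [-0.0002 -0.0008  0.0034] mm 171.7 deg 0.32 t 20.1
[0.37293038 0.16894279 0.29165808]
```

View pics/t10.png

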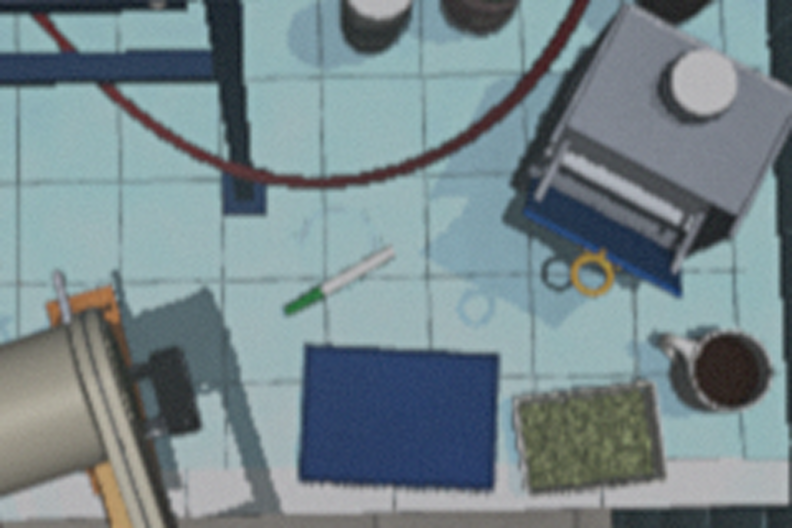

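The hatch stays down with the ring forward. Next I check whether the pole slipped in the grip by comparing the wrist view with the one before the pull.

```bash
python3 - <<'E'
from h import *
c=cam('wrist');a=cv2.imread('pics/w5.png');b=c[0][:,:,::-1]
x=np.hstack([a[0:400,240:400],b[0:400,240:400]]);x=cv2.resize(x,None,fx=1.5,fy=1.5,interpolation=cv2.INTER_CUBIC);cv2.imwrite('pics/cmp.png',x)
E
```

```text
(no output)
```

View pics/cmp.png

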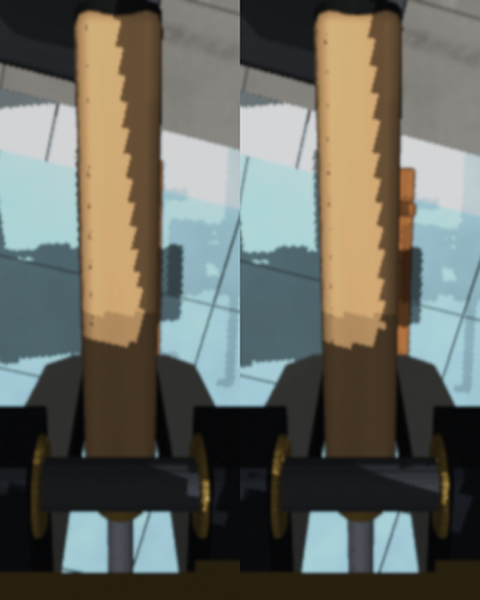

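The two views match, so the pole has not slipped. I move over the rest.

Request:
jog_arm --motion '[0, -0.03, 0.015, 0.08, 0, 0, 0.001, 0, -0.06, 0.03, 0.16, 0, -0.001, 0.003, 0, -0.082, 0.035, 0.23, 0, -0.001, 0.003, 0, -0.082, 0.035, 0.29, 0, -0.001, 0.003, 0, -0.082, 0.035, 0.32, 0, -0.001, 0.003, 0, -0.082, 0.035, 0.33, 0, -0.001, 0.003, 0, -0.082, 0.035, 0.33, 0, -0.001, 0.003]'

```text
t: 20.9
tool_pos: [0.4064, 0.1994, 0.1255]
orientation: [0.383, -3.116, -0.002]
force: [0.3, -0.2, -1.3]
opening: 0.0212
```

```bash
cat >> h.py <<'E'
G=R.from_rotvec([-.37343,3.11839,.00025]).as_matrix()
g=np.array([.40847,.19567,.05583])
E
python3 -c "
from h import *
move(g,0,G);print(read_state()['tool_pos'],read_state()['force'])"
```

```text
shift [-0.0024 -0.0085  0.1393] turn [ 0.0011 -0.0017  0.0041] mm 69.8 deg 0.41 t 20.9
[0.40640638 0.1993934  0.12548264] [ 0.28766662 -0.21770174 -1.27656059]
```

Request:
jog_arm --motion '[0, -0.0024, -0.0085, 0, 0.001, -0.0017, 0.004, 0, -0.0024, -0.0085, 0.02, 0.001, -0.0017, 0.004, 0, -0.0024, -0.0085, 0.02, 0.001, -0.0017, 0.004, 0, -0.0024, -0.0085, 0.02, 0.001, -0.0017, 0.004]'

```text
t: 21.3
tool_pos: [0.4085, 0.1955, 0.1155]
orientation: [-0.373, 3.119, 0.0]
force: [1.0, -0.4, -1.7]
opening: 0.0217
```

```bash
python3 -c "
from h import *
move(g,0,G);print(read_state()['tool_pos'],read_state()['force'])"
```

```text
shift [0.     0.0003 0.1193] turn [ 0.0001 -0.0002  0.    ] mm 59.6 deg 0.02 t 21.3
[0.40849148 0.19548683 0.11546536] [ 0.96673726 -0.35642228 -1.69717691]
```

Request:
jog_arm --motion '[0, 0, 0.0003, 0.02, 0, 0, 0, 0, 0, 0.0003, 0.045, 0, 0, 0, 0, 0, 0.0003, 0.07, 0, 0, 0, 0, 0, 0.0003, 0.09, 0, 0, 0, 0, 0, 0.0003, 0.105, 0, 0, 0, 0, 0, 0.0003, 0.115, 0, 0, 0, 0, 0, 0.0003, 0.119, 0, 0, 0, 0, 0, 0.0003, 0.119, 0, 0, 0]'

```text
t: 22.1
tool_pos: [0.4086, 0.1957, 0.0561]
orientation: [-0.374, 3.119, 0.0]
force: [0.1, -0.7, -0.8]
opening: 0.0216
```

```bash
python3 -c "
from h import *
move(g,0,G);print(read_state()['tool_pos'],read_state()['force'],read_state()['wrist_torque'])"
```

```text
shift [ 0.0003 -0.      0.0006] turn [ 0.0001 -0.0001  0.    ] mm 0.4 deg 0.01 t 22.1
[0.40863359 0.19571958 0.05614245] [ 0.07022874 -0.66203735 -0.79066465] [0.04690582 0.0425289  0.00307377]
```

Request:
jog_arm --motion '[0, 0, 0, 0.0006, 0, 0, 0, 0, 0, 0, 0.0008, 0, 0, 0, 1, 0, 0, 0.0008, 0, 0, 0, 1, 0, 0, 0.0008, 0, 0, 0, 1, 0, 0, 0.0008, 0, 0, 0, 1, 0, 0, 0.0008, 0, 0, 0, 1, 0, 0, 0.0008, 0, 0, 0, 1, 0, 0, 0.0008, 0, 0, 0]'

```text
t: 22.9
tool_pos: [0.4086, 0.1957, 0.0557]
orientation: [-0.373, 3.119, 0.0]
force: [0.0, -0.5, -0.0]
opening: 0.065
```

Request:
jog_arm --motion '[1, 0, 0, 0, 0, 0, 0, 1, 0, 0, 0, 0, 0, 0, 1, 0, 0, -0.05, 0, 0, 0, 1, 0, 0, -0.12, 0, 0, 0, 1, 0, 0, -0.2, 0, 0, 0, 1, 0, 0, -0.3, 0, 0, 0, 1, 0, 0, -0.4, 0, 0, 0, 1, 0, 0, -0.43, 0, 0, 0]'

```text
t: 23.7
tool_pos: [0.4106, 0.1964, 0.2772]
orientation: [-0.372, 3.11, 0.004]
force: [-0.7, 0.7, -0.6]
opening: 0.0929
```

```bash
python3 - <<'E'
from h import *
c=cam('wrist');save(c,'w11.png');print(read_state()['tool_pos'],read_state()['force'],read_state()['t'])
s=cam('scene');b=cv2.resize(s[0][225:295,245:330],None,fx=8,fy=8,interpolation=cv2.INTER_CUBIC);cv2.imwrite("pics/s11.png",b[:,:,::-1])
c0=cv2.imread('pics/scene0.png')[225:295,245:330]
E
```

```text
[0.41081724 0.19645331 0.27727374] [ 0.21982039 -0.27837854  0.66787721] 23.75
```

View pics/w11.png

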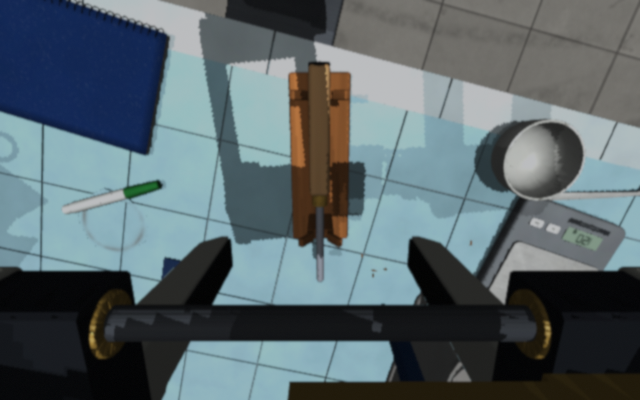

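View pics/s11.png

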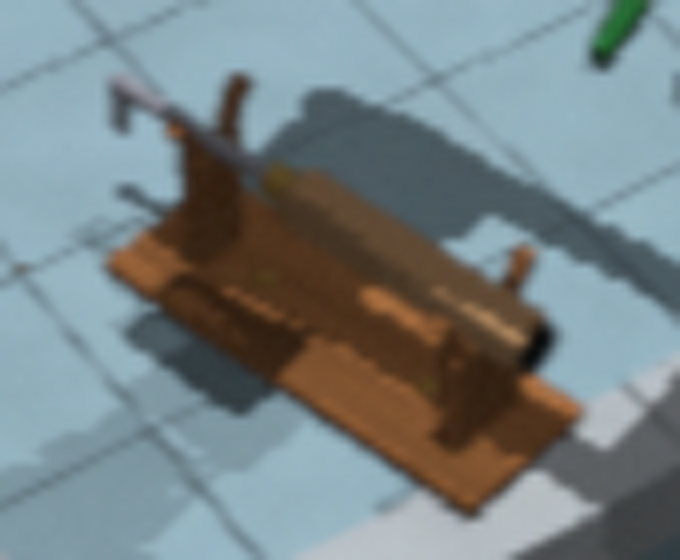

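The pole lies in both forks exactly as in the first picture, with the hook at (118,80) in the same crop. The ring is at the same pixel in the top views of the hold and after it, about (419,183), so the hatch has stayed home. I hand in.

```bash
python3 -c "
from plant import close_job
print(close_job())"
```

```text
the job is handed in; nothing more can be done
None
```

I hooked the hatch ring with the pole, pulled the hatch down to its stop, held it, unhooked, and laid the pole back in its rest. The job was handed in at about 24 s on the robot's clock.

- **Pull:** The hatch came down smoothly and met its stop at an estimated tilt of about 0.43 rad. During the search, compliance briefly pitched the tool by about 0.5°. The hook then lifted the ring slightly, with about 12.5 N horizontal and 5 N vertical. I corrected this before the steady hold.
- **Hold:** The steady hold averaged 11.5 N horizontally over about 1.2 s, with single noisy readings from 10.5 to 13.1 N. That is slightly above the 11 N asked. No reading during the job came near 20 N.
- **Unhooking:** The force was near zero once the hook was freed. The ring sits at the same place in the top view before and after, about pixel (419,183), so the hatch stayed down.
- **Pole and counter:** The pole showed no slip in the grip and lies in both forks as in the first picture. In the last pictures nothing else on the counter looked moved, though I judged that by eye and did not measure it.

No check failed, but the tilt and ring force come from my own measurements, as the hand-in gives no verdict.

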